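Clear the jammed grinding-ball feed

ROBOT

A 6-joint arm with a two-finger parallel gripper is mounted at the origin on the work surface. World frame = base frame: x ahead of the robot, y to its left, z up, the work surface at z = 0. Lengths are in m, angles in rad, forces in N, time in s.
With the tool pointing down it reaches from about 0.25 to 0.775 m from the base axis. Payload 4 kg.
Tool frame: the origin (TCP) lies midway between the tips of the shut fingers; the grasp point (between the pads) lies 19 mm behind it; z points along the fingers, x is the direction in which the jaws open and shut, and the axes are right-handed (so a half turn about z gives the same grasp; the last joint's range is limited). The gripper opens to 94 mm and grips with 3 to 60 N. Pads are 16 mm wide; open, the fingers measure 119 mm over their backs; the gripper's body (75 mm by 177 mm) begins 78 mm behind the grasp point.
Start: joints at [-1.409, 0.087, 1.371, -0, 1.684, -0.103], TCP at [0.144, -0.531, 0.177] pointing down, gripper open.
Joint ranges: [-3.1, 3.1], [-0.76, 2.03], [0.27, 2.55], [-1.08, 4.22], [0.17, 2.65], [-2.57, 2.57]. Speed limits (rad/s): [2.79, 2.79, 3.14, 3.14, 3.14, 3.14].

INTERFACE

Orientations are given as [roll, pitch, yaw] about the fixed x, y, z axes, in that order (R = Rz(yaw) Ry(pitch) Rx(roll)).
In Python, from bench import robot, eyes, close_job gives the robot as it stands.
- The arm moves only by the shell command python3 -m jog 'ROWS'. ROWS is JSON, a list of rows, each a list of 3 entries, a list of its own where there are three numbers: the turn, a rotation vector about the tool's x, y, z in degrees, then the shift along the tool's x, y, z in mm, then the closure, from -1 (fully open) to 1 (shut). In form: [[[wx, wy, wz], [x, y, z], claw], ...]. A call has 1 to 5 rows; each row is the pose to reach, as a shift and turn from the pose commanded when the call began, along the tool's axes at that moment; what a row does not reach only later rows make up. A row lasts 1/10 s, in which the tool goes at most 50 mm and 8.59 degrees, less where a joint would pass 70% of its speed; a pose out of reach is approached as far as the arm can. A call with a gripper value outside its range is refused whole. The fingers move at their own pace and stop on an object; the grip force is fixed at half the most. Time passes only in rows, so rows that repeat a pose let the fingers close. It gives the time, the measured TCP pose, the force and the opening at its end, in the units of the state.
- robot.get_obs(): the state, without advancing time (a new reading comes with each control period).
- eyes.snapshot(name): name is "scene" or "top" or "wrist"; returns (picture, depth): 480x640x3 uint8, red, green, blue; 480x640 float32, m along the optical axis (not along the pixel's ray), 0 where there is no reading.
- eyes.camera_params(name): a dict with "mtx" (3x3 intrinsics, pixels), "world_to_cam" (4x4, takes a point from world to camera coordinates). Camera axes: x right, y up, looking along -z (the intrinsics and any distortion apply to the point x, -y, -z); pixel columns grow to the right and rows downward; lengths in m; the calibration is good to about 2 mm. A picture is of the moment at which its call begins: read the wrist's pose just before it. camera_params takes no time and is no camera call; for the wrist camera it gives the pose at the moment of the call.
- close_job(): hands the job in, once; it reports no verdict.
The state is a dict: "time": time; "joint_positions": joint angles; "qvel": joint speeds; "joint_torque": joint torques, N m; "tool_pos": TCP position; "ee_rot": TCP orientation; "wrist_force": force on the tool from outside, world axes, zero at the start; "wrist_torque": the same for the moment, N m; "width": finger opening in m.
Only numpy, scipy, OpenCV 4.12 (cv2) and the standard library are available. Lean on these libraries where they do the work, as an engineer would, in place of code of your own. Each camera call takes 0.05 s, during which the arm holds its last target. There are 200 camera calls.

TASK

A rubber tube plug has fallen into the sloping wire feed of the soil mill's grinding balls, and its stem is caught between the two rails, so the three balls behind it cannot roll on. Lift the plug out of the feed, put it in the shallow white tray and let go of it; all three balls must end up in a row on the rails against the plate at the low end.

Things in the scene. Friction and masses are not known exactly. Their poses are not given: they have to be found in the camera images.
- plug_head (a point): Mid-point of the jammed rubber plug's upright head, 40 mm in diameter, 36 mm tall: grip here. z: stem to head. Its 10 mm stem ends 42 mm below. It starts 118 mm above the bench, head resting on the rails, leaning 9 deg downhill, stem hanging between them against a cross bar; 40 mm straight up frees it. 60 g; released, it tips onto its side. A like plug head down on the bench is not meant.
- feed: Fixed ball feed. Origin: centre of its base (320 x 100 mm) on the bench; x level towards the low end, y across, z up. Two 8 mm rails at y = +-11 mm fall 9 deg to +x, 100 mm high at x = 0. Stop plate at x = 140 mm, 117 mm high; high-end plate 163 mm. Plug at x = 25, y = 0, balls uphill of it; guard wires at y = +-20 mm only at x < -32 and x > 75: room for fingers on the plug's +y and -y sides.
- last_ball_center (a point): Centre of the last (highest) of three white ceramic grinding balls, 30 mm, 50 g each, in a row on the rails uphill of the plug; starts at x = -71 mm in the feed's frame. With the plug out they roll down by themselves in a second or two; with all three in a row at the stop plate this one is at x = 67, y = 0, z = 105 mm there. Its axes mean nothing.
- tray: Shallow open white plastic tray, fixed, empty, 200 mm (x) x 170 mm (y) x 35 mm tall outside, walls and floor about 4 mm thick. Origin: centre of its underside, on the bench; z up.
Mind the look-alikes: they are no part of the job. Leave any pink or yellow look-alike of the part that bears last_ball_center alone.

How it is judged:
At the end, for the whole second after the job is handed in: The plug lies at rest inside the tray, the centre of its head less than 55 mm above the bench; all three balls rest in a row on the rails against the stop plate, so that the last one is within 15 mm of x = 67 mm, 12 mm of y = 0 and 15 mm of z = 105 mm in the feed's frame (x of plug_head in the frame of tray between -0.096 and 0.096 m and y of plug_head in the frame of tray between -0.081 and 0.081 m and z of plug_head in the frame of tray between 0 and 0.055 m and x of last_ball_center in the frame of feed between 0.052 and 0.082 m and y of last_ball_center in the frame of feed between -0.012 and 0.012 m and z of last_ball_center in the frame of feed between 0.09 and 0.12 m and linear speed of each of plug, last_ball below 0.03 m/s); the robot touches nothing.
It also fails if it takes over 40 s, if anything falls off the work surface, if the arm or the gripper's body presses on something with over 40 N, if the wrist force passes 120 N, or if a joint passes its speed limit or range.

## Working session

There is one attempt and no reset: what is moved stays moved. The work goes in short steps, Python scripts to look and compute and a shell command to move; the robot and the scene stay as the last step left them, time stands still between calls to the robot, and variables do not carry over. Pictures are saved under pics/ and viewed, about 8 in all and at most 12, crops included, and the job is handed in when it is done.

```bash
mkdir -p pics; cat > h.py <<'E'
import numpy as np, cv2
from bench import robot, eyes
from scipy.spatial.transform import Rotation as R
def snap(n,f):
    p=eyes.camera_params(n); im,d=eyes.snapshot(n)
    cv2.imwrite(f'pics/{f}.png',im[:,:,::-1]); np.savez(f'pics/{f}.npz',d=d,K=p['mtx'],T=p['world_to_cam'])
def pt(f,u,v,z=None):
    a=np.load(f'pics/{f}.npz'); K,T=a['K'],np.array(a['T']); C=np.linalg.inv(T)
    r=np.array([(u-K[0,2])/K[0,0],-(v-K[1,2])/K[1,1],-1.])
    if z is None: return C[:3,:3]@(r*a['d'][int(v),int(u)])+C[:3,3]
    w=C[:3,:3]@r; return C[:3,3]+w*(z-C[2,3])/w[2]
def tool(p):
    o=robot.get_obs(); return o
E
python3 - <<'E'
from h import *
snap('scene','s1'); snap('top','t1'); o=robot.get_obs(); print(o)
E
```

```text
{'time': 0.1, 'joint_positions': array([-1.40910462e+00,  8.78618304e-02,  1.37207418e+00, -2.01249181e-06,
        1.68357239e+00, -1.03137027e-01]), 'qvel': array([-0.00073791, -0.00146958, -0.0034683 ,  0.00057663, -0.00135039,
       -0.00037222]), 'joint_torque': array([ 2.03300769e-03, -3.41252840e+01, -3.03300834e+01,  7.20197009e-02,
        3.04408895e-02, -9.76221872e-05]), 'tool_pos': array([ 0.14384836, -0.53030518,  0.17614647]), 'ee_rot': array([-3.14139741e+00,  1.90576596e-03, -1.30596763e+00]), 'wrist_force': array([ 1.0882867 , -0.07552089, -0.33507525]), 'wrist_torque': array([ 0.03236164,  0.04401106, -0.00047133]), 'width': 0.093844082222398}
```

View pics/s1.png

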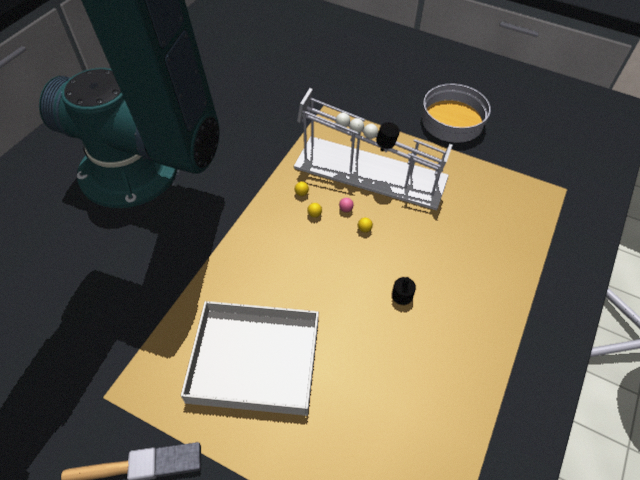

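View pics/t1.png

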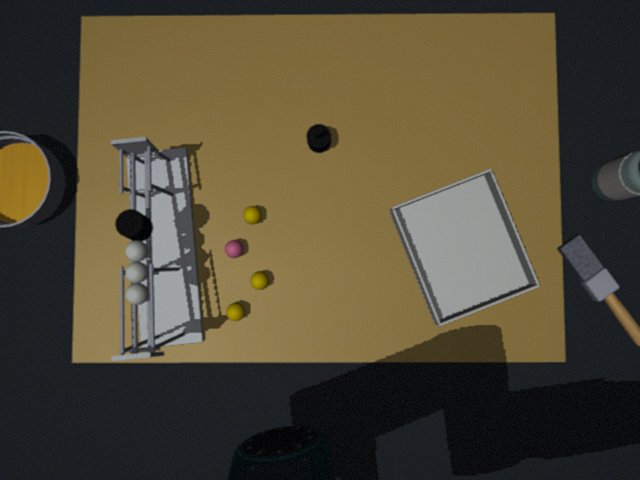

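Scene and top views: the candidates for the plug are top (134,224), on the rails next to the three white balls, and top (319,138), standing free on the bench, which is the decoy. The yellow and pink balls on the bench are decoys too. The tray is at top (465,247). I choose (134,224) and check it in a crop.

```bash
python3 - <<'E'
from h import *
np.set_printoptions(precision=4,suppress=True)
f='t1'
print(eyes.camera_params('top')['mtx'])
for n,u,v in [('plug',134,222),('plugR',146,222),('b1',135,250),('b2',136,271),('b3',137,294),('hi plate',136,356),('lo plate',130,143)]: print(n,pt(f,u,v))
print('tray rim',[pt(f,u,v,.035)for u,v in [(392,209),(491,171),(538,286),(439,324)]])
print('tray c',np.mean([pt(f,u,v,.035)for u,v in [(392,209),(491,171),(538,286),(439,324)]],0))
# plug points from depth
for f,b in (('t1',(105,195,165,250)),('s1',(365,112,410,160))):
    im=cv2.imread(f'pics/{f}.png'); P=[]
    for v in range(b[1],b[3]):
        for u in range(b[0],b[2]):
            p=pt(f,u,v)
            if im[v,u].max()<45 and .09<p[2]<.17: P.append(p)
    P=np.array(P); print(f,len(P),P.min(0),P.max(0),np.median(P,0)); t=P[P[:,2]>.125];print('top',len(t),t.mean(0),t.min(0),t.max(0))
a=cv2.imread('pics/t1.png')[125:375,80:230]; b=cv2.imread('pics/s1.png')[80:220,290:460]
cv2.imwrite('pics/c1.png',np.hstack([cv2.resize(a,(330,550)),cv2.resize(b,(460,550))]))
E
```

```text
[[465.4983   0.     325.1757]
 [  0.     465.4983 238.3883]
 [  0.       0.       1.    ]]
plug [0.4895 0.2454 0.1352]
plugR [0.4905 0.2317 0.1284]
b1 [0.4514 0.2435 0.132 ]
b2 [0.423  0.2386 0.1372]
b3 [0.3925 0.2337 0.1421]
hi plate [0.3153 0.2218 0.165 ]
lo plate [0.6037 0.2653 0.1147]
tray rim [array([ 0.5284, -0.1192,  0.035 ]), array([ 0.5928, -0.2745,  0.035 ]), array([ 0.4135, -0.3487,  0.035 ]), array([ 0.3506, -0.1955,  0.035 ])]
tray c [ 0.4713 -0.2345  0.035 ]
t1 839 [0.4644 0.2304 0.102 ] [0.5061 0.2697 0.1416] [0.4853 0.2454 0.1358]
top 694 [0.4868 0.2485 0.1362] [0.4677 0.2308 0.1252] [0.5061 0.2697 0.1416]
s1 445 [0.4686 0.2258 0.0935] [0.5078 0.2697 0.14  ] [0.4894 0.2379 0.1325]
top 289 [0.489  0.2448 0.1344] [0.471  0.2258 0.125 ] [0.5078 0.2697 0.14  ]
```

View pics/c1.png

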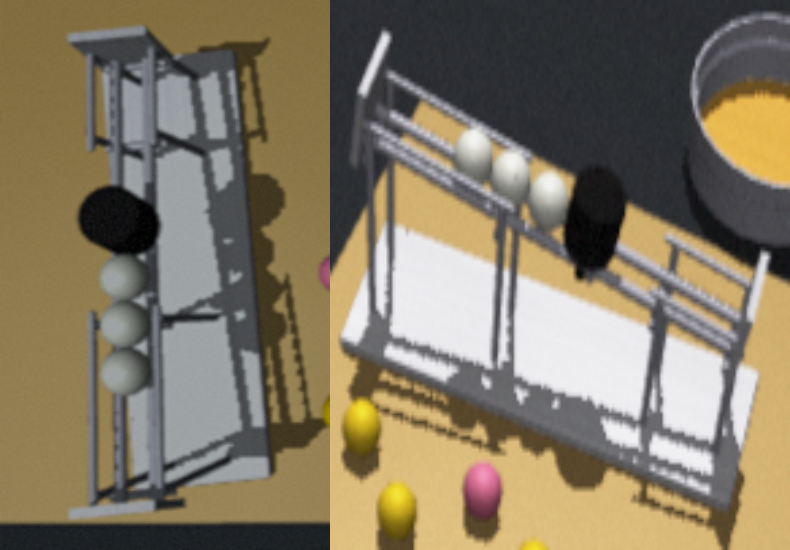

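The crop confirms it. The chosen black plug has its head on the rails just downhill of the three white balls, and its stem hangs between the rails. Its head middle is at about (0.486, 0.247, 0.118), the feed yaw is about 9°, and the tray centre is (0.471, -0.235) with yaw 22°.

```bash
cat >> h.py <<'E'
def to(x,y,z,yaw=-81):
    o=robot.get_obs(); A=R.from_euler('xyz',o['ee_rot']); B=R.from_euler('xyz',[180,0,yaw],degrees=True)
    print('turn',np.round((A.inv()*B).as_rotvec(degrees=True),1),'mm',np.round(A.inv().apply(np.array([x,y,z])-o['tool_pos'])*1000,1))
E
python3 -c "
from h import *
to(.144,-.531,.26);to(.486,.247,.26)"
python3 -m jog '[[[0,0,6],[0,0,-45],-1],[[0,0,6],[0,0,-85],-1]]'
python3 -c "
from h import *
to(.486,.247,.26)"
```

```text
turn [-0.   0.1  6.2] mm [  0.6   0.  -83.9]
turn [-0.   0.1  6.2] mm [-660.8 -533.7  -82.5]
time: 0.3
tool_pos: [0.1437, -0.5293, 0.2605]
ee_rot: [3.142, 0.006, -1.412]
wrist_force: [0.8, -0.5, 1.2]
width: 0.0945
turn [0.  0.4 0.1] mm [-712.5 -460.5    4.9]
```

```bash

python3 -m jog '[[[0,0,0],[-41,-26,0],-1],[[0,0,0],[-82,-53,0],-1],[[0,0,0],[-123,-79,0],-1],[[0,0,0],[-164,-106,0],-1],[[0,0,0],[-205,-132,0],-1]]'
python3 -m jog '[[[0,0,0],[-41,-26,0],-1],[[0,0,0],[-82,-53,0],-1],[[0,0,0],[-123,-79,0],-1],[[0,0,0],[-164,-106,0],-1],[[0,0,0],[-205,-132,0],-1]]'
python3 -m jog '[[[0,0,0],[-41,-26,0],-1],[[0,0,0],[-82,-53,0],-1],[[0,0,0],[-123,-79,0],-1],[[0,0,0],[-164,-106,0],-1],[[0,0,0],[-205,-132,0],-1]]'
python3 -c "
from h import *
to(.486,.247,.26)"
```

```text
time: 0.8
tool_pos: [0.2418, -0.3055, 0.2616]
ee_rot: [-3.141, 0.001, -1.412]
wrist_force: [1.9, 0.2, 0.7]
width: 0.094
time: 1.3
tool_pos: [0.3393, -0.082, 0.2619]
ee_rot: [-3.141, -0.0, -1.411]
wrist_force: [0.1, -1.3, -0.3]
width: 0.0941
time: 1.8
tool_pos: [0.437, 0.1416, 0.2617]
ee_rot: [3.141, -0.0, -1.41]
wrist_force: [0.4, -0.4, 0.1]
width: 0.0942
turn [ 0.  -0.   0.2] mm [-96.2 -65.3   1.7]
```

```bash

python3 -m jog '[[[0,0,0],[-41,-27,0],-1],[[0,0,0],[-80,-54,0],-1],[[0,0,0],[-96,-65,0],-1],[[0,0,0],[-96,-65,0],-1],[[0,0,0],[-96,-65,0],-1]]'
python3 -c "
from h import *
snap('wrist','w1'); to(.486,.247,.101)
np.set_printoptions(precision=4,suppress=True)
im=cv2.imread('pics/w1.png');P=np.array([pt('w1',u,v) for v in range(0,480,2) for u in range(0,640,2) if im[v,u].max()<45])
o=robot.get_obs()['tool_pos'];P=P[(np.hypot(P[:,0]-.486,P[:,1]-.247)<.035)&(P[:,2]>.12)&(P[:,2]<.16)];print(len(P),P.min(0),P.max(0),P.mean(0),o)"
```

```text
time: 2.3
tool_pos: [0.4853, 0.2442, 0.2614]
ee_rot: [3.14, -0.001, -1.41]
wrist_force: [0.9, -0.3, -0.1]
width: 0.094
turn [ 0.  -0.   0.1] mm [ -3.3  -1.3 161. ]
373 [0.4694 0.2324 0.1331] [0.5067 0.2695 0.1404] [0.4885 0.251  0.1366] [0.4853 0.2437 0.262 ]
```

View pics/w1.png

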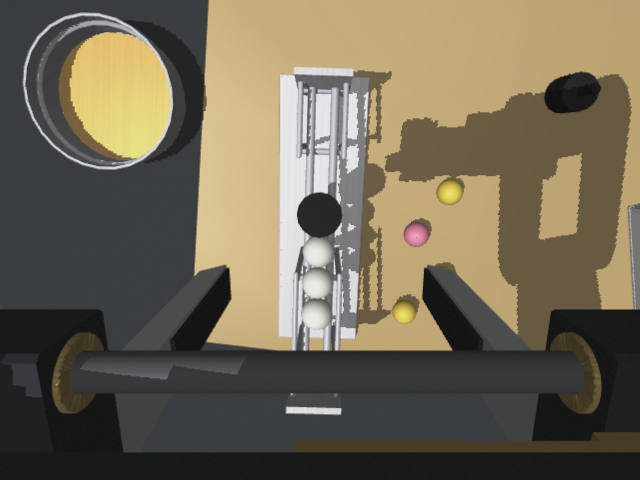

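The wrist view shows the feed vertical in the image, so the jaws are aligned across it. The plug's top is at (319,214) with the balls just below it. The refined head middle is (0.486, 0.250). Descending and gripping.

```bash

python3 -m jog '[[[0,0,0],[-6,-2,40],-1],[[0,0,0],[-6,-2,80],-1],[[0,0,0],[-6,-2,120],-1],[[0,0,0],[-6,-2,145],-1],[[0,0,0],[-6,-2,160],-1]]'
python3 -m jog '[[[0,0,0],[0,0,0],-1],[[0,0,0],[0,0,0],0.2],[[0,0,0],[0,0,0],1],[[0,0,0],[0,0,0],1],[[0,0,0],[0,0,0],1]]'
python3 -m jog '[[[0,0,0],[0,0,0],1],[[0,0,0],[0,0,0],1],[[0,0,0],[0,0,0],1],[[0,0,0],[0,0,0],1]]'
```

```text
time: 2.85
tool_pos: [0.4852, 0.2487, 0.0999]
ee_rot: [3.138, -0.001, -1.413]
wrist_force: [-0.5, 0.1, -0.8]
width: 0.0937
time: 3.35
tool_pos: [0.4875, 0.2511, 0.1035]
ee_rot: [-3.139, 0.0, -1.411]
wrist_force: [-0.4, -0.6, 0.2]
width: 0.0654
time: 3.75
tool_pos: [0.4867, 0.2508, 0.1021]
ee_rot: [3.142, -0.0, -1.411]
wrist_force: [-0.3, -0.8, -0.2]
width: 0.0392
```

```bash

python3 -m jog '[[[0,0,0],[0,0,0],1],[[0,0,0],[0,0,-10],1],[[0,0,0],[0,0,-25],1],[[0,0,0],[0,0,-45],1],[[0,0,0],[0,0,-70],1]]'
python3 -m jog '[[[0,0,0],[0,0,-40],1],[[0,0,0],[0,0,-80],1],[[0,0,0],[0,0,-80],1],[[0,0,0],[0,0,-80],1],[[0,0,0],[0,0,-80],1]]'
python3 -m jog '[[[0,0,0],[0,0,0],1],[[0,0,0],[0,0,0],1],[[0,0,0],[0,0,0],1],[[0,0,0],[0,0,0],1],[[0,0,0],[0,0,0],1]]'
python3 -c "
from h import *
snap('scene','s2'); to(.471,-.2345,.26)"
```

```text
time: 4.25
tool_pos: [0.4863, 0.2506, 0.1733]
ee_rot: [3.141, -0.0, -1.411]
wrist_force: [0.1, 0.7, -0.7]
width: 0.0391
time: 4.75
tool_pos: [0.4861, 0.2505, 0.251]
ee_rot: [3.139, -0.001, -1.411]
wrist_force: [0.2, -1.1, -1.1]
width: 0.0386
time: 5.25
tool_pos: [0.4867, 0.2507, 0.2519]
ee_rot: [3.141, -0.0, -1.411]
wrist_force: [-0.4, 0.0, -0.2]
width: 0.0391
turn [ 0.  -0.   0.2] mm [476.6  92.8  -7.9]
```

View pics/s2.png

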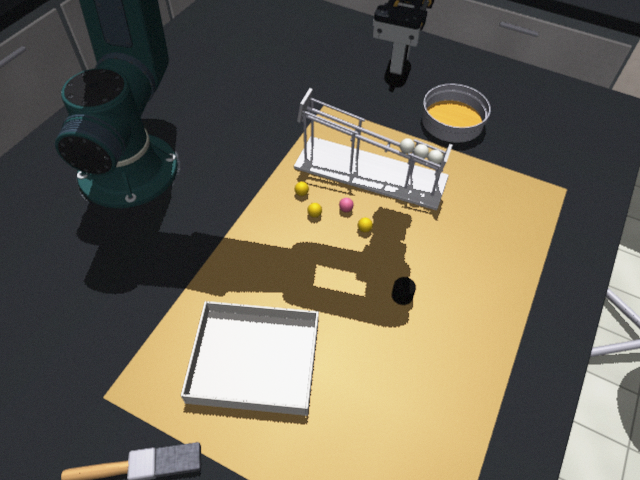

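The three white balls are in a row at the low plate, at (407,146), (421,151) and (436,157). The plug is in the gripper, at (397,75). Carrying it to the tray.

```bash

python3 -m jog '[[[0,0,0],[40,8,0],1],[[0,0,0],[88,17,0],1],[[0,0,0],[136,26,0],1],[[0,0,0],[184,36,0],1],[[0,0,0],[232,45,0],1]]'
python3 -m jog '[[[0,0,0],[48,9,0],1],[[0,0,0],[96,19,0],1],[[0,0,0],[144,28,0],1],[[0,0,0],[190,37,0],1],[[0,0,0],[225,44,0],1]]'
python3 -m jog '[[[0,0,0],[20,4,0],1],[[0,0,0],[20,4,0],1],[[0,0,0],[20,4,0],1]]'
python3 -c "
from h import *
snap('top','t2'); to(.471,-.2345,.036)"
```

```text
time: 5.8
tool_pos: [0.4789, 0.0129, 0.2525]
ee_rot: [-3.141, -0.0, -1.41]
wrist_force: [1.5, -0.4, -0.7]
width: 0.0388
time: 6.3
tool_pos: [0.4711, -0.2173, 0.2522]
ee_rot: [-3.141, -0.001, -1.413]
wrist_force: [0.5, 0.4, -1.1]
width: 0.0388
time: 6.6
tool_pos: [0.4709, -0.2348, 0.2521]
ee_rot: [-3.142, 0.001, -1.411]
wrist_force: [-0.3, 0.0, -0.4]
width: 0.0391
turn [-0.   0.   0.2] mm [4.000e-01 2.000e-01 2.163e+02]
```

View pics/t2.png

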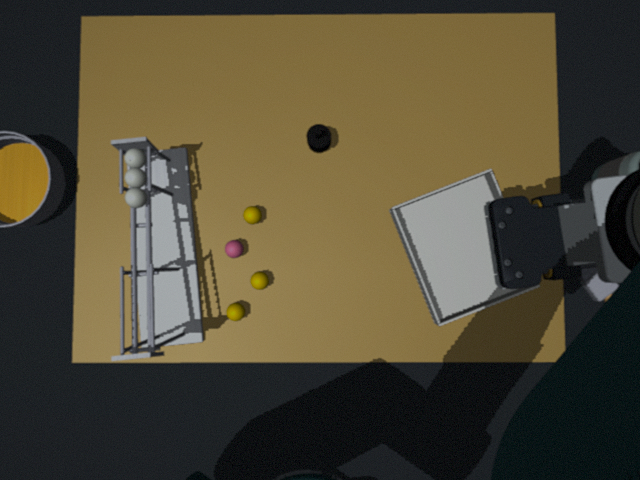

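```bash

python3 -m jog '[[[0,0,0],[0,0,45],1],[[0,0,0],[0,0,95],1],[[0,0,0],[0,0,140],1],[[0,0,0],[0,0,175],1],[[0,0,0],[0,0,195],1]]'
python3 -m jog '[[[0,0,0],[0,0,10],1],[[0,0,0],[0,0,21],1],[[0,0,0],[0,0,21],1],[[0,0,0],[0,0,21],1]]'
python3 -m jog '[[[0,0,0],[0,0,0],-0.5],[[0,0,0],[0,0,0],-1],[[0,0,0],[0,0,0],-1],[[0,0,0],[0,0,0],-1],[[0,0,0],[0,0,0],-1]]'
python3 -m jog '[[[0,0,0],[0,0,0],-1],[[0,0,0],[0,0,0],-1],[[0,0,0],[0,0,0],-1],[[0,0,0],[0,0,0],-1],[[0,0,0],[0,0,0],-1]]'
python3 -m jog '[[[0,0,0],[0,0,-15],-1],[[0,0,0],[0,0,-40],-1],[[0,0,0],[0,0,-80],-1],[[0,0,0],[0,0,-120],-1],[[0,0,0],[0,0,-160],-1]]'
python3 -m jog '[[[0,0,0],[0,0,-40],-1],[[0,0,0],[0,0,-40],-1],[[0,0,0],[0,0,-40],-1],[[0,0,0],[0,0,-40],-1],[[0,0,0],[0,0,-40],-1]]'
python3 -c "
from h import *
snap('scene','s3');snap('wrist','w3');snap('top','t3')
cv2.imwrite('pics/c3.png',np.hstack([cv2.imread('pics/s3.png')[80:440,160:500],cv2.resize(cv2.imread('pics/w3.png'),(440,360))]))"
```

```text
time: 7.15
tool_pos: [0.4693, -0.2319, 0.0536]
ee_rot: [3.138, 0.004, -1.408]
wrist_force: [-0.1, 0.5, -0.7]
width: 0.0389
time: 7.55
tool_pos: [0.4718, -0.2352, 0.0374]
ee_rot: [-3.14, -0.001, -1.41]
wrist_force: [-1.2, -0.3, 0.1]
width: 0.0389
time: 8.05
tool_pos: [0.471, -0.2351, 0.0364]
ee_rot: [-3.141, -0.0, -1.411]
wrist_force: [-0.2, 1.2, -0.2]
width: 0.0756
time: 8.55
tool_pos: [0.4709, -0.2349, 0.0361]
ee_rot: [3.142, -0.0, -1.411]
wrist_force: [-0.8, -0.5, 0.1]
width: 0.0944
time: 9.05
tool_pos: [0.4707, -0.2347, 0.1976]
ee_rot: [3.141, 0.0, -1.411]
wrist_force: [0.7, 0.1, -0.5]
width: 0.0942
time: 9.55
tool_pos: [0.4701, -0.2344, 0.2339]
ee_rot: [3.139, 0.003, -1.411]
wrist_force: [-0.1, -0.1, -0.7]
width: 0.0939
```

View pics/c3.png

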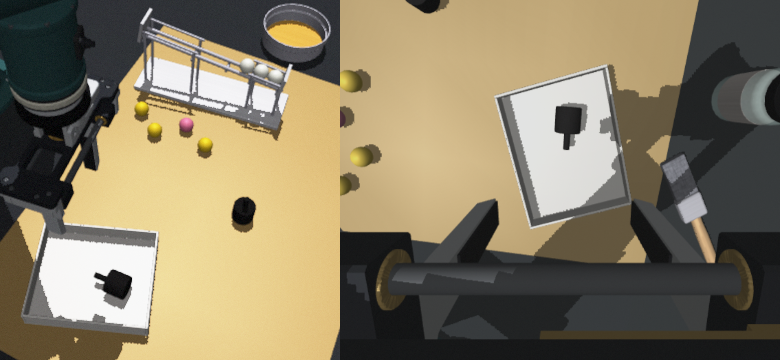

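The plug lies on its side in the tray, head at crop (569,121) with the wall well clear. The balls are at the low plate. I'll do a numeric check and a rest check before handing in.

```bash

python3 -m jog '[[[0,0,0],[0,0,0],-1],[[0,0,0],[0,0,0],-1],[[0,0,0],[0,0,0],-1],[[0,0,0],[0,0,0],-1],[[0,0,0],[0,0,0],-1]]'
python3 - <<'E'
from h import *
np.set_printoptions(precision=4,suppress=True)
snap('wrist','w4')
for f in ('w3','w4'):
    im=cv2.imread(f'pics/{f}.png'); P=np.array([pt(f,u,v) for v in range(100,240,2) for u in range(240,420,2) if im[v,u].max()<45]); P=P[(P[:,2]>.03)&(P[:,2]<.08)]
    print(f,len(P),P.mean(0),P.min(0),P.max(0))
# balls, top: centre = surface pushed 15 mm along ray
m=P.mean(0)[:2]-[.4713,-.2345]; a=np.radians(22.5); c,s=np.cos(a),np.sin(a); print('plug in tray',c*m[0]+s*m[1],-s*m[0]+c*m[1])
def cen(f,u,v):
    p=pt(f,u,v); C=np.linalg.inv(np.array(np.load(f'pics/{f}.npz')['T']))[:3,3]; d=p-C; return p+.015*d/np.linalg.norm(d)
old=cen('t1',137,294); new=cen('t3',135,198); d=new-old; a=np.radians(9)
print(old,new,'last ball feed x',-.071+d[0]*np.cos(a)+d[1]*np.sin(a),'y',-d[0]*np.sin(a)+d[1]*np.cos(a))
E
```

```text
time: 10.2
tool_pos: [0.471, -0.235, 0.2363]
ee_rot: [-3.141, -0.0, -1.411]
wrist_force: [-0.2, 1.7, -0.5]
width: 0.094
w3 321 [ 0.5168 -0.232   0.0406] [ 0.4771 -0.2517  0.0302] [ 0.5356 -0.2123  0.0459]
w4 311 [ 0.5167 -0.2319  0.0407] [ 0.4778 -0.2509  0.03  ] [ 0.535  -0.2126  0.0461]
plug in tray 0.04298631805696229 -0.014977299351102718
[0.3914 0.2394 0.1283] [0.5263 0.2579 0.1064] last ball feed x 0.06509827211210492 y -0.002849548513624553
```

All within tolerance and at rest. Handing in.

```bash
python3 -c "
from bench import close_job; print(close_job())"
```

```text
the job is handed in; nothing more can be done
None
```

I gripped the jammed plug by its head, lifted it straight up and released it in the tray. The three white balls then rolled down by themselves to the stop plate. The job was handed in at about 10 s of the 40 s allowed; no verdict was reported.

**Last checks:**
- **Plug:** it lies on its side in the tray at about x = 43 mm, y = -15 mm. Its highest measured point is 46 mm above the bench. Two wrist pictures about 0.6 s apart show it unmoved.
- **Last ball:** it is at about x = 65 mm, y = -3 mm, z = 106 mm in the feed's frame, in the row against the plate. I measured this from its known starting position, in one top view, so I did not check separately that it was still.
- **Robot:** the gripper is open about 190 mm above the tray floor and touches nothing. The wrist force readings stayed under about 2 N.

No check failed or disagreed.

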